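# Slide the fire opal through the spring flap

## Robot

A 6-joint arm with a two-finger parallel gripper is mounted at the origin on the work surface. World frame = base frame: x ahead of the robot, y to its left, z up, the work surface at z = 0. Lengths are in m, angles in rad, forces in N, time in s.
With the tool pointing down it reaches from about 0.375 to 0.975 m from the base axis. Payload 3.8 kg.
Tool frame: the origin (TCP) lies between the finger pads; the fingertips stand bot.nose_length ahead of it and the grasp point (between the pads) lies 5 mm behind it (bot.nose_length is the distance from the TCP to the fingertips, in m); z points along the fingers, y is the direction in which the jaws open and shut (so a half turn about z gives the same grasp; the last joint's range is limited). The gripper opens to 85 mm and grips with 20 to 120 N. Pads are 22 mm wide; open, the fingers measure 114 mm over their backs; the gripper's body (76 mm by 85 mm) begins 54 mm behind the grasp point. The pads swing forward as they close: fully open they stand 13 mm farther back than shut.
Start: joints at [1.161, 0.264, 1.604, -0, 1.274, -0.037], TCP at [0.246, 0.629, 0.245] pointing down, gripper open.
Joint ranges: [-2.63, 2.63], [-0.94, 2.18], [0.31, 2.57], [-1.31, 4.45], [0, 2.66], [-2.55, 2.55]. Speed limits (rad/s): [2.57, 2.57, 3.14, 3.14, 3.14, 3.14].

## Interface

Orientations are given as a rotation vector (axis times angle).
In Python, from workcell import bot gives the robot as it stands.
- The arm moves only by the tool carry_out, never from a script. Its argument "series" is a list of rows, each an object with "delta_pos": the shift along the tool's x, y, z as a fraction of full scale, a list of three; "rot": the turn, a rotation vector about the tool's x, y, z as a fraction of full scale, a list of three; "hand": the gripper command: -1 is fully open, 1 is shut, values between are in proportion. In form: [{"delta_pos": [x, y, z], "rot": [rx, ry, rz], "hand": hand}, ...]. A call has 1 to 20 rows; each row is the pose to reach, as a shift and turn from the pose measured when the call began, along the tool's axes at that moment; what a row does not reach only later rows make up. Full scale, the value 1, is 0.25 m for a shift and 45 degrees for a turn. A row lasts 1/8 s, in which the tool goes at most 62.5 mm and 10.7 degrees, less where a joint would pass 70% of its speed; a pose out of reach is approached as far as the arm can. A call with a number of a shift or a turn outside -1 to 1 is refused whole. A call with a gripper value outside its range is refused whole. The fingers move at their own pace and stop on an object; "squeeze" is the grip in N (left out, the last holds). Time passes only in rows, so rows that repeat a pose let the fingers close. It gives the time, the measured TCP pose, the force and the opening at its end, in the units of the state.
- bot.read_state(): the state, without advancing time (a new reading comes with each control period).
- bot.read_camera(name): name is "side" or "top" or "wrist"; returns the picture (480x640x3 uint8, red, green, blue); there is no depth.
- bot.camera_info(name): a dict with "fx", "fy", "cx", "cy" (pixels), "origin" and "attitude" of the camera in the world. Camera axes: x right, y down, z forward; pixel columns grow to the right and rows downward; lengths in m; the calibration is good to about 2 mm. A picture is of the moment at which its call begins: read the wrist's pose just before it. camera_info takes no time and is no camera call; for the wrist camera it gives the pose at the moment of the call.
- bot.finish_job(): hands the job in, once; it reports no verdict.
The state is a dict: "time": time; "q": joint angles; "joint_vel": joint speeds; "joint_torque": joint torques, N m; "tool_pos": TCP position; "tcp_rot": TCP orientation; "wrist_force": force on the tool from outside, world axes, zero at the start; "torque": the same for the moment, N m; "width": opening from 0.0 (shut) to 1.0 (fully open).
Only numpy, scipy, OpenCV 4.12 (cv2) and the standard library are available. Lean on these libraries where they do the work, as an engineer would, in place of code of your own. Each camera call takes 0.05 s, during which the arm holds its last target. There are 200 camera calls.

## Task

Put the fire opal away in the low cedar pen without gripping or lifting it, pushing gently: with one finger push the brass spring flap inward and keep it open with that finger, while the other finger pushes the opal's cedar stand along its track and through the doorway. Push it far enough in that the flap swings fully shut behind it, then take the hand away, leaving the opal upright on the track inside and the other stones and things where they are.

Things in the scene. Friction and masses are not known exactly. Their poses are not given: they have to be found in the camera images.
- pen: Fixed open-topped low cedar pen with a runway before its doorway. Origin: on the work surface, on the door line, mid-track. x points from the runway through the doorway into the pen, y left (to the hinge), z up. Base 6 mm thick, x -140..205, y -55..145 mm. Walls 8 mm thick, tops at z = 42 mm: front x = 0 (doorway y -27..77 mm), sides y = -51 and 141, far x = 201.
- track (a point): Middle of the track on the door line, on the base board (z = 6 mm), axes as the pen's. The track is 42 mm wide between two rails along x at pen y = +24 and -24 mm (6 mm wide, tops at z = 12 mm, x from -135 to 135 mm). Nothing is above it but the flap: fingers pointing down can travel through the doorway just above the rails.
- flap (a joint): Brass flap, 4 mm thick, on a vertical hinge; reaches 84 mm from the axis, z 16 to 58 mm. rad: 0 shut across the doorway (free edge at pen y = -10 mm), 1.57 open, along the pen's +x. Opens inward only, stop at 1.6. A spring shuts it (0.03 N m shut, 0.06 open; damping 0.03 N m s/rad; about 2 s). The 17 mm gap beside its free edge is too narrow for the stand.
- flap_edge (a point): Middle of the flap's free edge, 84 mm from the hinge axis, 37 mm above the work surface when shut or open.
- hinge (a point): On the flap's hinge axis at pen x = 0, y = 74 mm, 37 mm above the work surface. A 10 mm brass post with a ball top (z = 72 mm) stands beside it at pen y = 82 mm.
- opal_mid (a point): Centre of the opal's stand: loose dark cedar block 48 mm long (x, along the track), 36 mm wide, 28 mm tall, an orange fire opal 28 mm wide fixed on top (50 mm tall in all, about 0.15 kg). It lies 14 mm above the stand's underside, 20 mm above the work surface. Starts on the track before the doorway. Clear of the flap's swing when over 92 mm past the door line.
- jasper: Loose red jasper pebble, 38 mm wide, 24 mm tall, in the pen's far left part (about x = 165, y = 95 mm of the pen); origin under its centre. Leave it.
- hematite: Loose dark grey kidney-shaped hematite, about 45 mm wide, 24 mm tall, in the pen left of the hinge (about x = 75, y = 116 mm of the pen); origin under its centre. Leave it.
- quartz: Loose pale quartz cluster, 56 mm wide, 65 mm tall, on the left of the shelf; origin under its centre. Leave it.
- brush: Loose dusting brush lying on the right of the shelf; origin under its centre. Leave it.
- cup: Loose terracotta cup, 72 mm wide, 85 mm tall, far right of the shelf; origin under its centre. Leave it.
- spare_lens: Loose black hand lens lying at the far left of the shelf, about 130 mm long; origin under its middle. Leave it.
Things that resemble listed ones, but are neither listed nor needed, are in the scene too. Leave any green or purple look-alike of the part that bears opal_mid alone.

How it is judged:
On the way, in this order (a step that is already met when the one before it is completed fails the run):
1. a finger holds the flap open (over 0.7 rad) while the middle of the opal's stand is still in front of the door line (value of joint flap above 0.7 rad and contact force between the fingers and flap above 0.05 N and x of opal_mid in the frame of pen below 0 m), for 0.1 s.
2. the middle of the stand has passed the door line by 10 mm with a finger still holding the flap open (over 0.7 rad) (value of joint flap above 0.7 rad and contact force between the fingers and flap above 0.05 N and x of opal_mid in the frame of pen above 0.01 m), for 0.1 s.
At the end, for the whole second after the job is handed in: The opal's stand is upright (within 0.1 rad) and at rest on the pen's track inside, its middle 80 to 180 mm past the door line and within 30 mm of the track's centre line, and the flap is shut (below 0.08 rad) (x of opal_mid in the frame of pen between 0.08 and 0.18 m and y of opal_mid in the frame of pen between -0.03 and 0.03 m and height (world z) of opal_mid below 0.024 m and angle between opal_mid's own z axis and vertical below 0.1 rad and linear speed of opal below 0.01 m/s and value of joint flap below 0.08 rad); the robot touches nothing.
It fails at once if the fingers squeeze or press the opal or its stand with over 15 N (gripped or rammed) (contact force between the fingers and opal above 15 N).
It fails at once if the opal is lifted more than 10 mm (height (world z) of opal_mid above 0.03 m).
It fails at once if the opal is tipped more than 0.4 rad (angle between opal_mid's own z axis and vertical above 0.4 rad).
It fails at once if another stone or thing is moved more than 15 mm (distance of any of jasper, hematite, quartz, brush, cup, spare_lens from where it was at the start of the episode above 0.015 m).
It also fails if it takes over 42 s, if anything falls off the work surface, if the arm or the gripper's body presses on something with over 40 N, if the wrist force passes 120 N, or if a joint passes its speed limit or range.

## Working session

There is one attempt and no reset: what is moved stays moved. The work goes in short steps, Python scripts to look and compute and a tool call to move; the robot and the scene stay as the last step left them, time stands still between calls to the robot, and variables do not carry over. Pictures are saved under pics/ and viewed, and the job is handed in when it is done.

Besides the shell and the picture viewer there is one more tool, called after "Emit:" as name(argument=value, ...), one argument or row to a line, values as JSON. carry_out: Moves the arm, as the interface text tells. Its arguments: {"type":"object","properties":{"series":{"type":"array","items":{"type":"object","properties":{"delta_pos":{"type":"array","items":{"type":"number","minimum":-1,"maximum":1}},"rot":{"type":"array","items":{"type":"number","minimum":-1,"maximum":1}},"hand":{"type":"number"}}}},"squeeze":{"type":"number"}},"required":["series"]}

```bash
mkdir -p pics; ls; python3 - <<'E'
from workcell import bot
import cv2
print(bot.read_state(), bot.nose_length)
for n in("top","side"):
    im=bot.read_camera(n); cv2.imwrite(f"pics/{n}0.png",im[:,:,::-1]); print(n,bot.camera_info(n))
E
```

```text
pics
{'time': 0.0, 'q': array([ 1.16108001e+00,  2.64790420e-01,  1.60542200e+00,  1.81836858e-05,
        1.27369047e+00, -3.69103428e-02]), 'joint_vel': array([-0.000516  ,  0.00070123,  0.00057048,  0.00048064,  0.00115452,
        0.00168631]), 'joint_torque': array([-6.18599242e-04, -5.15101683e+01, -3.67315328e+01, -8.48702484e-05,
        1.31618659e-02,  1.01187496e-05]), 'tool_pos': array([0.24557087, 0.62797103, 0.24391096]), 'tcp_rot': array([-0.58212683, -3.08664857,  0.00353216]), 'wrist_force': array([-0.32656239, -0.76285983, -0.17419838]), 'torque': array([-0.0207144 , -0.03470056,  0.03094046]), 'width': 0.999843318351002} 0.014
top {'fx': 565.942677408027, 'fy': 565.942677408027, 'cx': 324.2172558647993, 'cy': 238.4019928320678, 'origin': array([ 0.46075148, -0.00304698,  1.21374639]), 'attitude': array([-2.14705433,  2.17253983, -0.09485713])}
side {'fx': 452.92396245622666, 'fy': 452.92396245622666, 'cx': 313.97306866177905, 'cy': 246.3743306414437, 'origin': array([-0.0710791 ,  0.64361207,  0.58924246]), 'attitude': array([-0.89358648,  2.26516373, -1.2769353 ])}
```

View pics/top0.png

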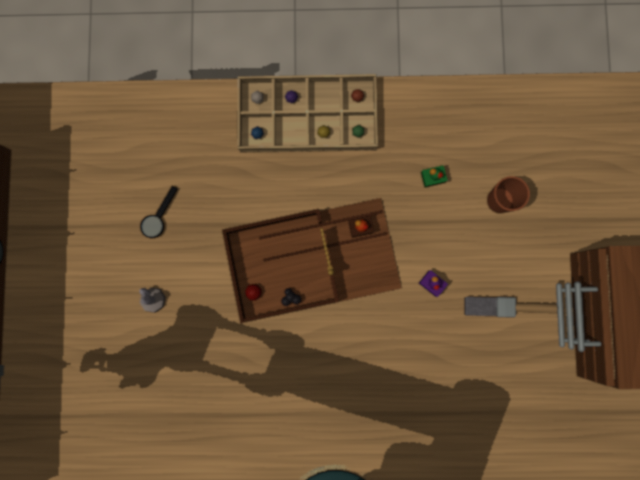

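View pics/side0.png

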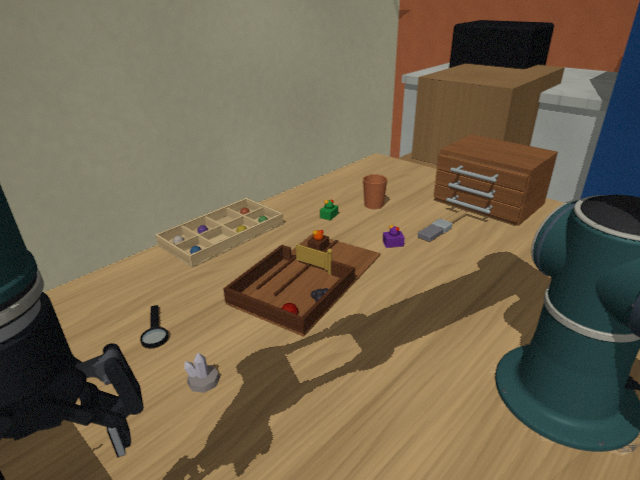

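The top view shows the pen in the middle, with base corners at about (382,200), (401,287), (242,320) and (223,230). There are three candidates for the opal. The orange stone on dark cedar on the runway at (362,226) fits the description. The green one (435,176) and the purple one (433,283) are look-alikes off the track. I'll enlarge the crop to confirm.

```bash
python3 - <<'E'
import cv2
im=cv2.imread("pics/top0.png")[190:330,215:410]
cv2.imwrite("pics/crop0.png",cv2.resize(im,None,fx=4,fy=4,interpolation=cv2.INTER_CUBIC))
E
```

```text
(no output)
```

View pics/crop0.png

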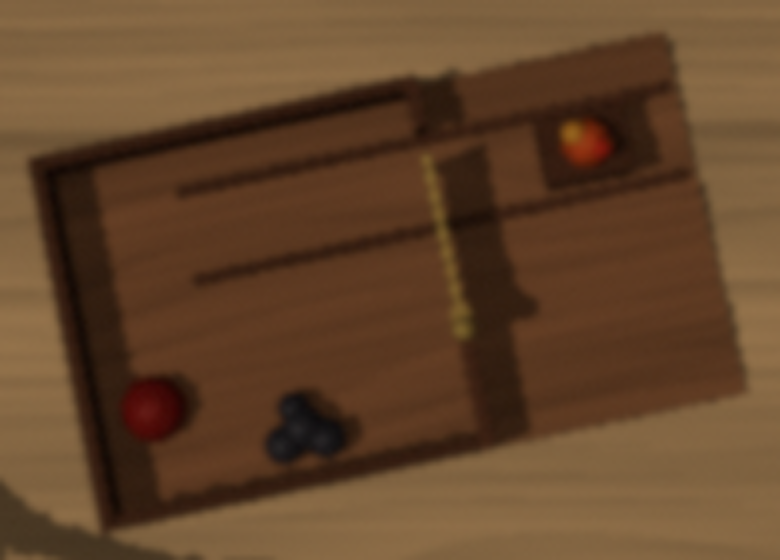

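Confirmed: the orange opal on the dark cedar stand is on the track at about crop (587,142). Now I'll fit the pen pose.

```bash
cat > h.py <<'E'
import numpy as np, cv2
from scipy.optimize import least_squares
from scipy.spatial.transform import Rotation as R
def proj(ci,P):
    c=(np.atleast_2d(P)-ci["origin"])@R.from_rotvec(ci["attitude"]).as_matrix()
    return np.c_[ci["fx"]*c[:,0]/c[:,2]+ci["cx"], ci["fy"]*c[:,1]/c[:,2]+ci["cy"]]
def ray(ci,px,z):
    d=R.from_rotvec(ci["attitude"]).as_matrix()@[(px[0]-ci["cx"])/ci["fx"],(px[1]-ci["cy"])/ci["fy"],1]
    return ci["origin"]+d*(z-ci["origin"][2])/d[2]
def pen2w(p,P):
    P=np.atleast_2d(P).astype(float); c,s=np.cos(p[2]),np.sin(p[2])
    return np.c_[p[0]+c*P[:,0]-s*P[:,1], p[1]+s*P[:,0]+c*P[:,1], P[:,2]]
def w2pen(p,w):
    c,s=np.cos(p[2]),np.sin(p[2]); d=np.array(w[:2])-p[:2]
    return np.array([c*d[0]+s*d[1],-s*d[0]+c*d[1]])
E
python3 - <<'E'
from workcell import bot
from h import *
ci=bot.camera_info("top")
D=[(-140,-55,6,668,36),(-140,145,6,745,388),(205,-55,42,32,160),(205,145,42,105,527),(135,-24,12,180,190),(135,24,12,197,278),(0,-10,58,427,158),(0,82,72,462,330),(4,-55,42,412,77)]
D=np.array(D,float); P=D[:,:3]/1000; U=D[:,3:]/4+[215-.4,190-.4]
f=lambda p:(proj(ci,pen2w(p,P))-U).ravel()
r=least_squares(f,[.46,0,1.6],loss="soft_l1"); p=r.x
print(p); print(f(p).reshape(-1,2).round(1))
np.save("pen.npy",p)
w=ray(ci,(587/4+214.6,142/4+189.6),.044); print("opal",w,w2pen(p,w))
for q in [(600,143)]:
  w=ray(ci,(q[0]/4+214.6,q[1]/4+189.6),.034); print("stand",w,w2pen(p,w))
print(R.from_rotvec(bot.read_state()["tcp_rot"]).as_matrix().round(3))
E
```

```text
[0.59309652 0.01785925 1.76380273]
[[ 0.3 -0.8]
 [ 1.1  2.3]
 [-0.6 -1.3]
 [-1.   1.5]
 [-0.2  0.3]
 [-0.1  0.2]
 [ 0.7 -0.8]
 [ 1.1 -0.3]
 [-1.6 -0.1]]
opal [ 0.61035894 -0.06175777  0.044     ] [-0.0814498  -0.00167052]
stand [ 0.61101974 -0.06906391  0.034     ] [-0.08874703 -0.00091765]
[[-0.931  0.364 -0.001]
 [ 0.364  0.931 -0.002]
 [ 0.    -0.002 -1.   ]]
```

```bash
cat >> h.py <<'E'
def plan(bot,x,y,z,a_deg):
    """delta_pos (units) and rotz (units) from now to TCP at pen (x,y), height z, jaws' -y finger at pen angle a"""
    s=bot.read_state(); p=np.load("pen.npy"); M=R.from_rotvec(s["tcp_rot"]).as_matrix()
    w=pen2w(p,[x,y,z])[0]; d=M.T@(w-s["tool_pos"])
    yaw=p[2]+np.radians(a_deg)-np.pi
    T=np.c_[[np.sin(yaw),-np.cos(yaw),0],[np.cos(yaw),np.sin(yaw),0],[0,0,-1]]
    T[:,0]=np.cross(T[:,1],T[:,2])
    r=R.from_matrix(M.T@T).as_rotvec(degrees=True)
    return w.round(4),(d/.25).round(3),(r/45).round(3)
def now(bot):
    s=bot.read_state(); p=np.load("pen.npy"); M=R.from_rotvec(s["tcp_rot"]).as_matrix()
    return "t",round(s["time"],2),"pen",w2pen(p,s["tool_pos"]).round(4),"z",s["tool_pos"][2].round(4),"a",np.degrees(np.arctan2(M[1,1],M[0,1])+np.pi-p[2]).round(1),"F",s["wrist_force"].round(2),"w",round(s["width"],3)
E
python3 - <<'E'
from workcell import bot
from h import *
print(plan(bot,-.09,.022,.16,25))
E
```

```text
(array([ 0.5888, -0.0747,  0.16  ]), array([-2.302, -2.117,  0.341]), array([-2.000e-03,  3.000e-03,  2.724e+00]))
```

Emit:
carry_out(
  series=[
    {"delta_pos": [-0.95, -0.87, 0], "rot": [0, 0, 0.95], "hand": -1},
    {"delta_pos": [-0.95, -0.87, 0], "rot": [0, 0, 0.95], "hand": -1},
    {"delta_pos": [-0.95, -0.87, 0], "rot": [0, 0, 0.95], "hand": -1},
    {"delta_pos": [-0.95, -0.87, 0], "rot": [0, 0, 0.95], "hand": -1},
    {"delta_pos": [-0.95, -0.87, 0], "rot": [0, 0, 0.95], "hand": -1},
    {"delta_pos": [-0.95, -0.87, 0], "rot": [0, 0, 0.95], "hand": -1},
  ],
)

```text
time: 0.85
tool_pos: [0.3885, 0.3357, 0.2441]
tcp_rot: [1.673, 2.658, -0.005]
wrist_force: [-0.6, 0.4, -0.6]
width: 1.004
```

```bash
python3 - <<'E'
from workcell import bot
from h import *
print(now(bot),plan(bot,-.09,.022,.16,25))
E
```

```text
('t', 0.85, 'pen', array([0.3512, 0.1399]), 'z', np.float64(0.2441), 'a', np.float64(104.6), 'F', array([-0.63,  0.41, -0.59]), 'w', 1.004) (array([ 0.5888, -0.0747,  0.16  ]), array([-1.826,  0.013,  0.34 ]), array([-0.   ,  0.005,  1.768]))
```

Emit:
carry_out(
  series=[
    {"delta_pos": [-0.95, 0, 0], "rot": [0, 0, 0.9], "hand": -1},
    {"delta_pos": [-0.95, 0, 0], "rot": [0, 0, 0.9], "hand": -1},
    {"delta_pos": [-0.95, 0, 0], "rot": [0, 0, 0.9], "hand": -1},
    {"delta_pos": [-0.95, 0, 0], "rot": [0, 0, 0.9], "hand": -1},
    {"delta_pos": [-0.95, 0, 0], "rot": [0, 0, 0.9], "hand": -1},
  ],
)

```text
time: 1.48
tool_pos: [0.4924, 0.1195, 0.2444]
tcp_rot: [2.493, 1.908, -0.005]
wrist_force: [-0.1, 0.6, -0.7]
width: 0.998
```

```bash
python3 - <<'E'
from workcell import bot
from h import *
print(now(bot),plan(bot,-.09,.022,.12,25))
E
```

```text
('t', 1.48, 'pen', array([0.1191, 0.0793]), 'z', np.float64(0.2444), 'a', np.float64(63.8), 'F', array([-0.15,  0.62, -0.67]), 'w', 0.998) (array([ 0.5888, -0.0747,  0.12  ]), array([-0.647,  0.575,  0.5  ]), array([0.001, 0.005, 0.862]))
```

Emit:
carry_out(
  series=[
    {"delta_pos": [-0.647, 0.575, 0.2], "rot": [0, 0.005, 0.862], "hand": -1},
    {"delta_pos": [-0.647, 0.575, 0.3], "rot": [0, 0.005, 0.862], "hand": -1},
    {"delta_pos": [-0.647, 0.575, 0.4], "rot": [0, 0.005, 0.862], "hand": -1},
    {"delta_pos": [-0.647, 0.575, 0.5], "rot": [0, 0.005, 0.862], "hand": -1},
    {"delta_pos": [-0.647, 0.575, 0.5], "rot": [0, 0.005, 0.862], "hand": -1},
    {"delta_pos": [-0.647, 0.575, 0.5], "rot": [0, 0.005, 0.862], "hand": -1},
  ],
)

```text
time: 2.22
tool_pos: [0.5884, -0.0732, 0.1191]
tcp_rot: [-2.985, -0.975, 0.001]
wrist_force: [-0.4, 0.1, 0.5]
width: 1.002
```

```bash
python3 - <<'E'
from workcell import bot
from h import *
print(now(bot),plan(bot,-.09,.022,.03,25))
ims=[]
for n in("wrist","side","top"):
    ci=bot.camera_info(n); im=bot.read_camera(n); 
    if n=="side": im=cv2.resize(im[190:340,210:410],None,fx=4,fy=4,interpolation=cv2.INTER_CUBIC)
    if n=="top": im=cv2.resize(im[170:330,205:415],None,fx=3.75,fy=3.75,interpolation=cv2.INTER_CUBIC)
    cv2.imwrite(f"pics/{n}1.png",im[:,:,::-1])
    if n=="wrist": print(ci); p=np.load("pen.npy"); print(proj(ci,pen2w(p,[[-.14,-.055,.006],[-.14,.145,.006],[0,-.01,.058],[0,.082,.072],[-.085,0,.045]])).round())
E
```

```text
('t', 2.23, 'pen', array([-0.0884,  0.0221]), 'z', np.float64(0.1191), 'a', np.float64(25.1), 'F', array([-0.4 ,  0.1 ,  0.54]), 'w', 1.002) (array([ 0.5888, -0.0747,  0.03  ]), array([-0.002,  0.006,  0.356]), array([-0.002,  0.001,  0.003]))
{'fx': 331.76759252229175, 'fy': 331.76759252229175, 'cx': 312.36342434695814, 'cy': 240.22635444131242, 'origin': array([ 0.64496157, -0.03093398,  0.2482631 ]), 'attitude': array([ 2.57162013, -1.30433546, -0.18774075])}
[[424. 176.]
 [307. 387.]
 [194. 151.]
 [133. 299.]
 [324. 225.]]
```

View pics/wrist1.png

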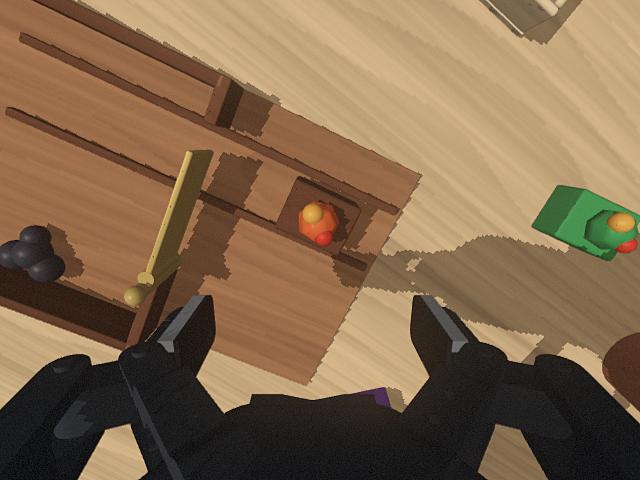

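View pics/side1.png

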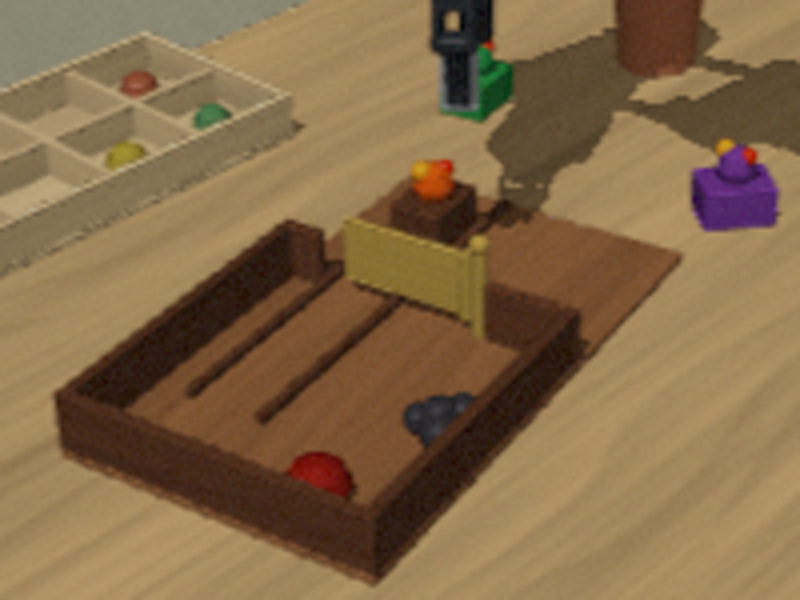

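The wrist view shows the opal at (318,222) on the cedar stand, the post ball at (135,296) and the runway corner at (420,176). All lie within about 5 px of my predictions. Next I'll check how far the fingertips reach.

```bash
python3 - <<'E'
from workcell import bot
from h import *
s=bot.read_state(); M=R.from_rotvec(s["tcp_rot"]).as_matrix(); ci=bot.camera_info("wrist")
print((M.T@(ci["origin"]-s["tool_pos"])).round(3))
for z in (-.03,0,.014):
  for y in(-.0425,-.057,.0425,.057):
    print(z,y,[proj(ci,s["tool_pos"]+M@[x,y,z])[0].round() for x in(.011,-.011)])
E
```

```text
[ 0.071 -0.001 -0.129]
-0.03 -0.0425 [array([189., 328.]), array([195., 383.])]
-0.03 -0.057 [array([146., 328.]), array([154., 383.])]
-0.03 0.0425 [array([441., 328.]), array([434., 383.])]
-0.03 0.057 [array([484., 328.]), array([475., 383.])]
0 -0.0425 [array([214., 290.]), array([218., 336.])]
0 -0.057 [array([180., 290.]), array([185., 336.])]
0 0.0425 [array([415., 290.]), array([410., 336.])]
0 0.057 [array([449., 290.]), array([443., 336.])]
0.014 -0.0425 [array([223., 277.]), array([226., 320.])]
0.014 -0.057 [array([191., 277.]), array([196., 320.])]
0.014 0.0425 [array([406., 277.]), array([402., 320.])]
0.014 0.057 [array([437., 277.]), array([432., 320.])]
```

View pics/top1.png

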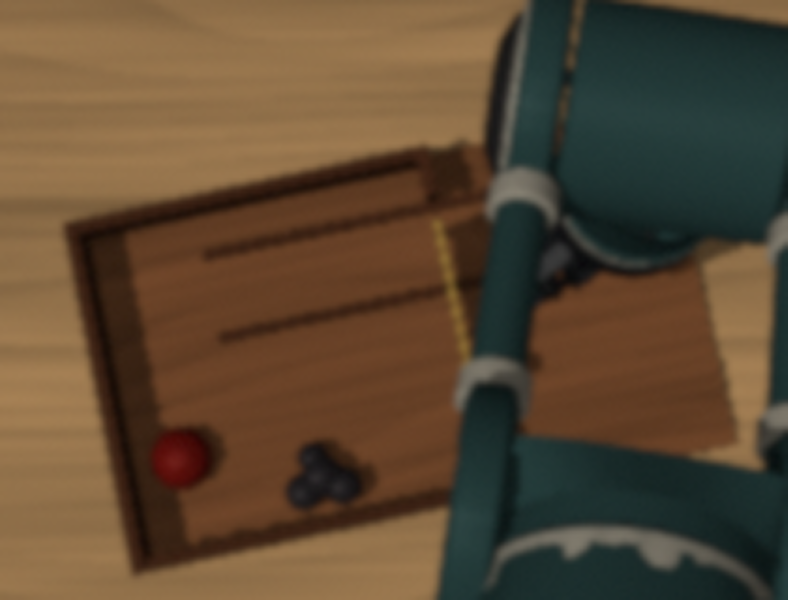

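Pose agrees and the open fingertips sit at TCP height. Next I descend beside and behind the stand to about 20 mm.

Emit:
carry_out(
  series=[
    {"delta_pos": [-0.003, 0.006, 0.13], "rot": [0, 0, 0], "hand": -1},
    {"delta_pos": [-0.003, 0.006, 0.25], "rot": [0, 0, 0], "hand": -1},
    {"delta_pos": [-0.003, 0.006, 0.34], "rot": [0, 0, 0], "hand": -1},
    {"delta_pos": [-0.003, 0.006, 0.392], "rot": [0, 0, 0], "hand": -1},
    {"delta_pos": [-0.003, 0.006, 0.392], "rot": [0, 0, 0], "hand": -1},
  ],
)

```text
time: 3.0
tool_pos: [0.5904, -0.074, 0.0242]
tcp_rot: [2.984, 0.978, 0.005]
wrist_force: [-0.2, 0.1, 0.3]
width: 1.002
```

```bash
python3 - <<'E'
from workcell import bot
from h import *
print(now(bot),plan(bot,-.04,.022,.02,25))
im=bot.read_camera("wrist"); cv2.imwrite("pics/wrist2.png",im[:,:,::-1])
E
```

```text
('t', 3.0, 'pen', array([-0.0896,  0.0203]), 'z', np.float64(0.0242), 'a', np.float64(25.2), 'F', array([-0.17,  0.14,  0.26]), 'w', 1.002) (array([ 0.5792, -0.0256,  0.02  ]), array([ 0.078, -0.183,  0.016]), array([ 0.003, -0.004,  0.005]))
```

View pics/wrist2.png

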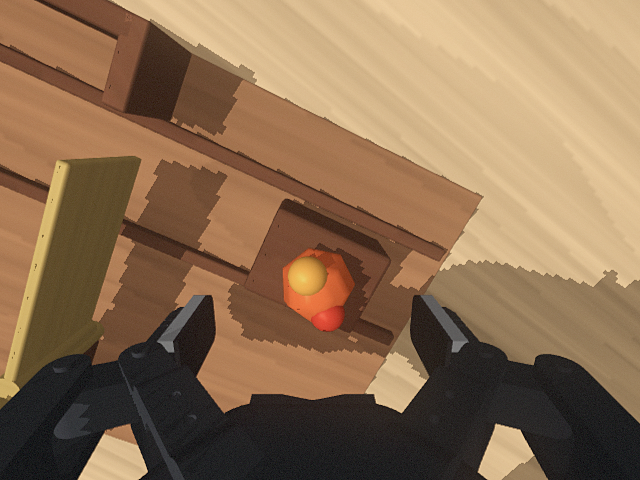

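Emit:
carry_out(
  series=[
    {"delta_pos": [0.008, -0.015, 0.008], "rot": [0, 0, 0], "hand": -1},
    {"delta_pos": [0.015, -0.03, 0.016], "rot": [0, 0, 0], "hand": -1},
    {"delta_pos": [0.021, -0.045, 0.016], "rot": [0, 0, 0], "hand": -1},
    {"delta_pos": [0.027, -0.06, 0.016], "rot": [0, 0, 0], "hand": -1},
    {"delta_pos": [0.034, -0.075, 0.016], "rot": [0, 0, 0], "hand": -1},
    {"delta_pos": [0.04, -0.09, 0.016], "rot": [0, 0, 0], "hand": -1},
    {"delta_pos": [0.047, -0.105, 0.016], "rot": [0, 0, 0], "hand": -1},
    {"delta_pos": [0.053, -0.12, 0.016], "rot": [0, 0, 0], "hand": -1},
    {"delta_pos": [0.06, -0.135, 0.016], "rot": [0, 0, 0], "hand": -1},
    {"delta_pos": [0.066, -0.15, 0.016], "rot": [0, 0, 0], "hand": -1},
    {"delta_pos": [0.072, -0.165, 0.016], "rot": [0, 0, 0], "hand": -1},
    {"delta_pos": [0.078, -0.18, 0.016], "rot": [0, 0, 0], "hand": -1},
    {"delta_pos": [0.084, -0.193, 0.016], "rot": [0, 0, 0], "hand": -1},
    {"delta_pos": [0.09, -0.206, 0.016], "rot": [0, 0, 0], "hand": -1},
    {"delta_pos": [0.095, -0.219, 0.016], "rot": [0, 0, 0], "hand": -1},
  ],
)

```text
time: 4.92
tool_pos: [0.5779, -0.0163, 0.0209]
tcp_rot: [2.983, 0.978, 0.007]
wrist_force: [0.3, -4.8, 2.6]
width: 1.003
```

```bash
python3 - <<'E'
from workcell import bot
from h import *
print(now(bot),plan(bot,.0,.022,.02,25))
im=bot.read_camera("wrist"); cv2.imwrite("pics/wrist3.png",im[:,:,::-1])
im=bot.read_camera("side"); cv2.imwrite("pics/side3.png",cv2.resize(im[190:340,210:410],None,fx=4,fy=4)[:,:,::-1])
E
```

```text
('t', 4.92, 'pen', array([-0.0306,  0.0215]), 'z', np.float64(0.0209), 'a', np.float64(25.2), 'F', array([ 0.27, -4.81,  2.57]), 'w', 1.003) (array([0.5715, 0.0136, 0.02  ]), array([ 0.05 , -0.112,  0.003]), array([ 0.005, -0.005,  0.005]))
```

View pics/wrist3.png

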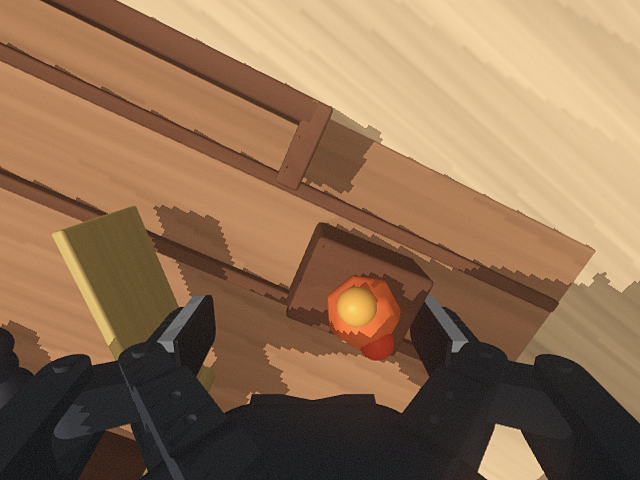

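View pics/side3.png

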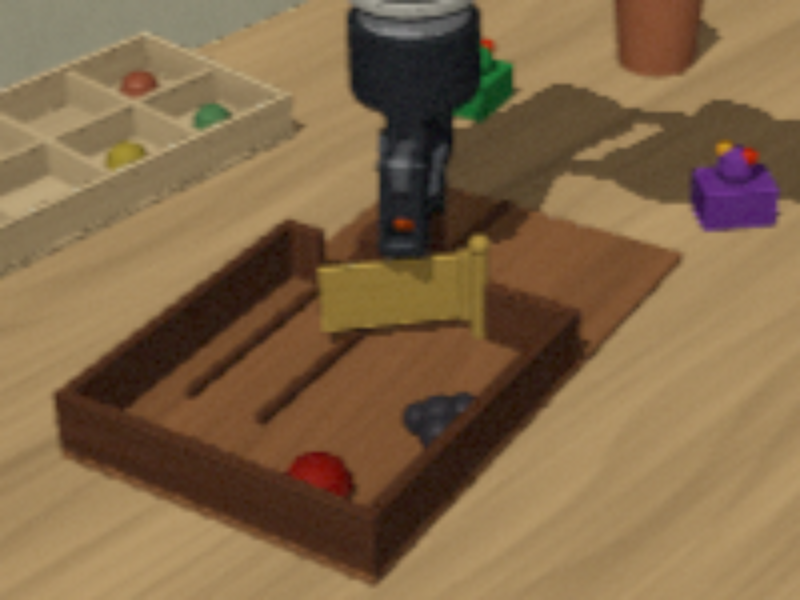

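The flap is partly open at roughly 0.6 rad, and the stand is at P's inner corner near (430,290). Wrist force is about 5 N. I'll keep pushing gently.

Emit:
carry_out(
  series=[
    {"delta_pos": [0.007, -0.014, 0.002], "rot": [0, 0, 0], "hand": -1},
    {"delta_pos": [0.013, -0.028, 0.003], "rot": [0, 0, 0], "hand": -1},
    {"delta_pos": [0.02, -0.042, 0.003], "rot": [0, 0, 0], "hand": -1},
    {"delta_pos": [0.026, -0.056, 0.003], "rot": [0, 0, 0], "hand": -1},
    {"delta_pos": [0.032, -0.07, 0.003], "rot": [0, 0, 0], "hand": -1},
    {"delta_pos": [0.038, -0.084, 0.003], "rot": [0, 0, 0], "hand": -1},
    {"delta_pos": [0.044, -0.098, 0.003], "rot": [0, 0, 0], "hand": -1},
    {"delta_pos": [0.05, -0.112, 0.003], "rot": [0, 0, 0], "hand": -1},
    {"delta_pos": [0.057, -0.126, 0.003], "rot": [0, 0, 0], "hand": -1},
    {"delta_pos": [0.063, -0.14, 0.003], "rot": [0, 0, 0], "hand": -1},
    {"delta_pos": [0.07, -0.154, 0.003], "rot": [0, 0, 0], "hand": -1},
    {"delta_pos": [0.076, -0.168, 0.003], "rot": [0, 0, 0], "hand": -1},
    {"delta_pos": [0.082, -0.182, 0.003], "rot": [0, 0, 0], "hand": -1},
    {"delta_pos": [0.092, -0.203, 0.003], "rot": [0, 0, 0], "hand": -1},
  ],
)

```text
time: 6.78
tool_pos: [0.5673, 0.0387, 0.0206]
tcp_rot: [2.983, 0.977, 0.01]
wrist_force: [1.3, -4.8, 3.9]
width: 1.002
```

```bash
python3 - <<'E'
from workcell import bot
from h import *
print(now(bot),plan(bot,.04,.022,.02,25))
ci=bot.camera_info("wrist");im=bot.read_camera("wrist"); cv2.imwrite("pics/wrist4.png",im[:,:,::-1])
p=np.load("pen.npy")
for x in(-.01,.01,.03): print(x,proj(ci,pen2w(p,[[x+.024,-.018,.034],[x,0,.045]])).round())
im=bot.read_camera("side"); cv2.imwrite("pics/side4.png",cv2.resize(im[190:340,210:410],None,fx=4,fy=4)[:,:,::-1])
E
```

```text
('t', 6.78, 'pen', array([0.0254, 0.0213]), 'z', np.float64(0.0206), 'a', np.float64(25.2), 'F', array([ 1.32, -4.85,  3.95]), 'w', 1.002) (array([0.5638, 0.0529, 0.02  ]), array([ 0.023, -0.054,  0.002]), array([ 0.006, -0.007,  0.005]))
-0.01 [[388. 256.]
 [429. 335.]]
0.01 [[340. 233.]
 [380. 314.]]
0.03 [[289. 210.]
 [329. 292.]]
```

View pics/wrist4.png

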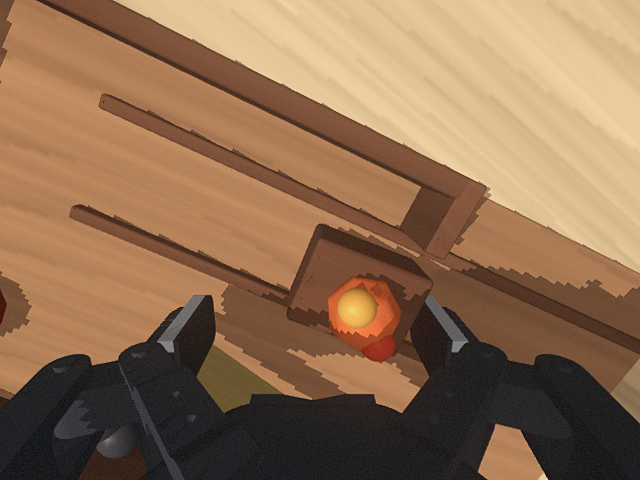

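View pics/side4.png

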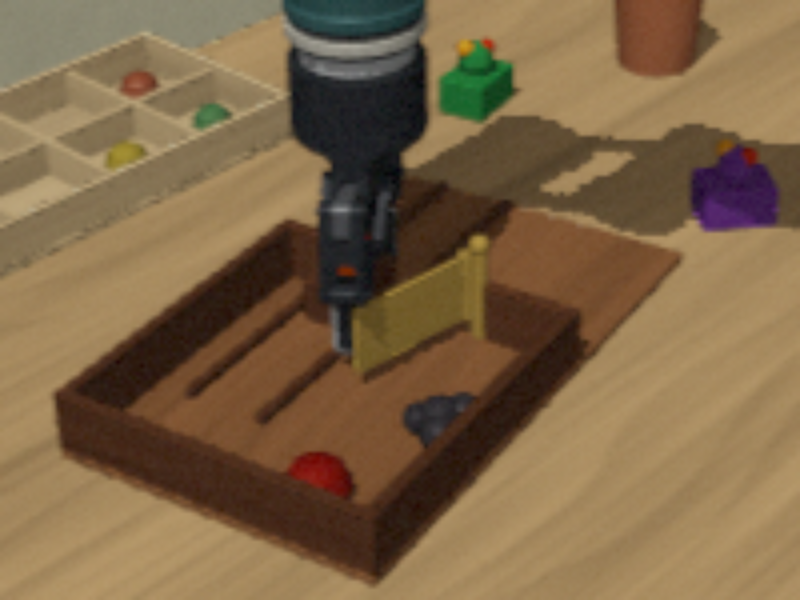

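The gem at (360,305) puts the stand's middle at about +16 to +18 mm, with the flap wide open on the left finger, so step 2 is met. I'll push on to about 110 mm.

Emit:
carry_out(
  series=[
    {"delta_pos": [0.006, -0.012, 0.002], "rot": [0, 0, 0], "hand": -1},
    {"delta_pos": [0.012, -0.026, 0.002], "rot": [0, 0, 0], "hand": -1},
    {"delta_pos": [0.02, -0.043, 0.002], "rot": [0, 0, 0], "hand": -1},
    {"delta_pos": [0.028, -0.061, 0.002], "rot": [0, 0, 0], "hand": -1},
    {"delta_pos": [0.036, -0.079, 0.002], "rot": [0, 0, 0], "hand": -1},
    {"delta_pos": [0.044, -0.097, 0.002], "rot": [0, 0, 0], "hand": -1},
    {"delta_pos": [0.052, -0.115, 0.002], "rot": [0, 0, 0], "hand": -1},
    {"delta_pos": [0.06, -0.133, 0.002], "rot": [0, 0, 0], "hand": -1},
    {"delta_pos": [0.069, -0.151, 0.002], "rot": [0, 0, 0], "hand": -1},
    {"delta_pos": [0.077, -0.169, 0.002], "rot": [0, 0, 0], "hand": -1},
    {"delta_pos": [0.085, -0.187, 0.002], "rot": [0, 0, 0], "hand": -1},
    {"delta_pos": [0.093, -0.205, 0.002], "rot": [0, 0, 0], "hand": -1},
  ],
)

```text
time: 8.38
tool_pos: [0.555, 0.0948, 0.0197]
tcp_rot: [2.984, 0.978, 0.009]
wrist_force: [1.0, -1.1, 0.4]
width: 1.001
```

```bash
python3 - <<'E'
from workcell import bot
from h import *
print(now(bot),plan(bot,.12,.022,.02,25))
im=bot.read_camera("wrist"); cv2.imwrite("pics/wrist5.png",im[:,:,::-1])
im=bot.read_camera("side"); cv2.imwrite("pics/side5.png",cv2.resize(im[190:340,210:410],None,fx=4,fy=4)[:,:,::-1])
E
```

```text
('t', 8.38, 'pen', array([0.0828, 0.0226]), 'z', np.float64(0.0197), 'a', np.float64(25.2), 'F', array([ 0.95, -1.14,  0.38]), 'w', 1.001) (array([0.5485, 0.1314, 0.02  ]), array([ 0.066, -0.134, -0.001]), array([ 0.004, -0.006,  0.005]))
```

View pics/wrist5.png

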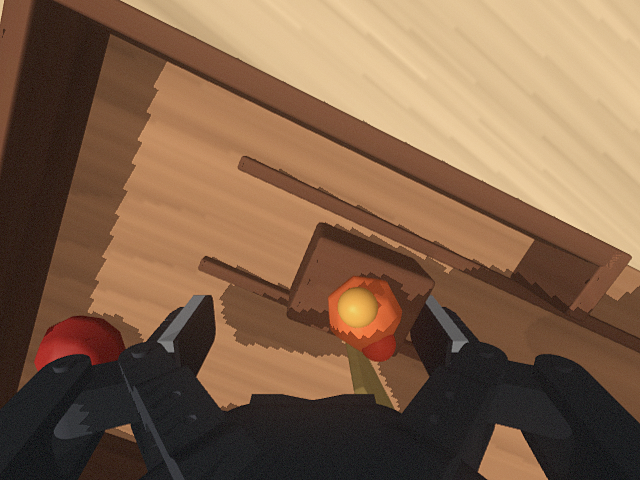

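View pics/side5.png

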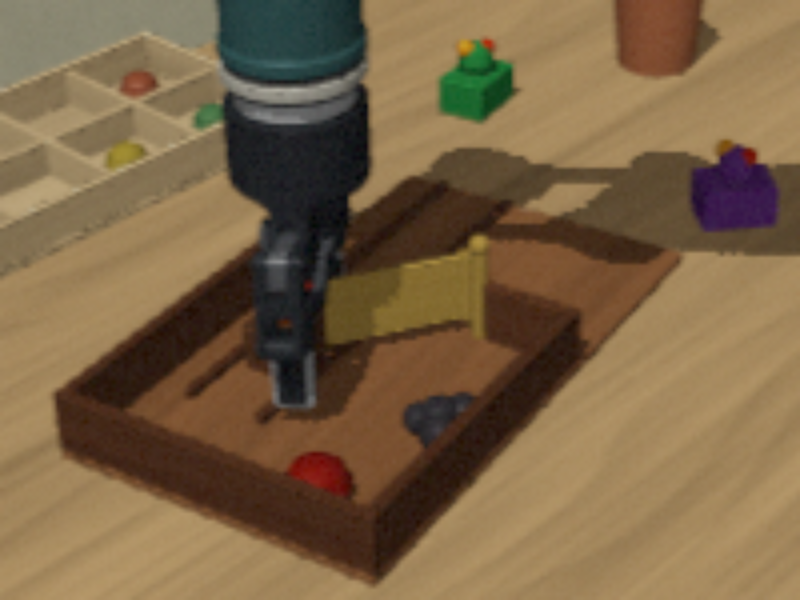

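The flap tip now leans lightly on the stand's left side at (370,375), the stand is square in the track, and force is about 1.5 N. I'll push the last 36 mm.

Emit:
carry_out(
  series=[
    {"delta_pos": [0.008, -0.016, 0], "rot": [0, 0, 0], "hand": -1},
    {"delta_pos": [0.016, -0.032, 0], "rot": [0, 0, 0], "hand": -1},
    {"delta_pos": [0.024, -0.048, 0], "rot": [0, 0, 0], "hand": -1},
    {"delta_pos": [0.032, -0.064, 0], "rot": [0, 0, 0], "hand": -1},
    {"delta_pos": [0.04, -0.08, 0], "rot": [0, 0, 0], "hand": -1},
    {"delta_pos": [0.048, -0.096, 0], "rot": [0, 0, 0], "hand": -1},
    {"delta_pos": [0.056, -0.112, 0], "rot": [0, 0, 0], "hand": -1},
    {"delta_pos": [0.062, -0.125, 0], "rot": [0, 0, 0], "hand": -1},
    {"delta_pos": [0.064, -0.13, 0], "rot": [0, 0, 0], "hand": -1},
  ],
)

```text
time: 9.6
tool_pos: [0.5483, 0.1309, 0.0197]
tcp_rot: [2.984, 0.979, 0.008]
wrist_force: [0.7, -1.2, 0.3]
width: 1.001
```

```bash
python3 - <<'E'
from workcell import bot
from h import *
print(now(bot))
ci=bot.camera_info("wrist");im=bot.read_camera("wrist"); cv2.imwrite("pics/wrist6.png",im[:,:,::-1])
p=np.load("pen.npy")
for x in(.1,.11,.12): print(x,proj(ci,pen2w(p,[[x,0,.045]])).round())
im=bot.read_camera("side"); cv2.imwrite("pics/side6.png",cv2.resize(im[190:340,210:410],None,fx=4,fy=4)[:,:,::-1])
E
```

```text
('t', 9.6, 'pen', array([0.1195, 0.0222]), 'z', np.float64(0.0197), 'a', np.float64(25.3), 'F', array([ 0.75, -1.22,  0.26]), 'w', 1.001)
0.1 [[392. 318.]]
0.11 [[367. 307.]]
0.12 [[341. 296.]]
```

View pics/wrist6.png

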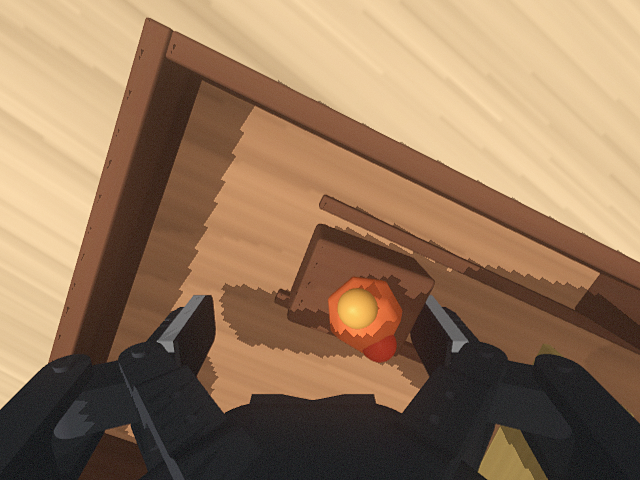

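View pics/side6.png

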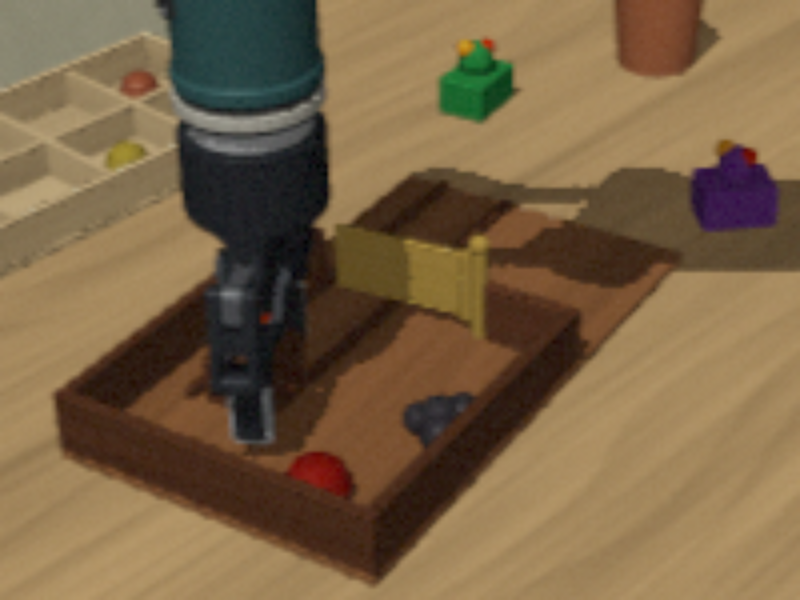

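The stand is about 112 mm in and the flap is swinging shut behind it. I'll back off 5 mm, then lift the hand straight up.

Emit:
carry_out(
  series=[
    {"delta_pos": [-0.008, 0.018, 0], "rot": [0, 0, 0], "hand": -1},
    {"delta_pos": [-0.01, 0.022, 0], "rot": [0, 0, 0], "hand": -1},
    {"delta_pos": [-0.01, 0.022, -0.1], "rot": [0, 0, 0], "hand": -1},
    {"delta_pos": [-0.01, 0.022, -0.25], "rot": [0, 0, 0], "hand": -1},
    {"delta_pos": [-0.01, 0.022, -0.45], "rot": [0, 0, 0], "hand": -1},
    {"delta_pos": [-0.01, 0.022, -0.7], "rot": [0, 0, 0], "hand": -1},
    {"delta_pos": [-0.01, 0.022, -0.7], "rot": [0, 0, 0], "hand": -1},
    {"delta_pos": [-0.4, 0.022, -0.7], "rot": [0, 0, 0], "hand": -1},
    {"delta_pos": [-0.4, 0.022, -0.7], "rot": [0, 0, 0], "hand": -1},
    {"delta_pos": [-0.4, 0.022, -0.7], "rot": [0, 0, 0], "hand": -1},
    {"delta_pos": [-0.4, 0.022, -0.7], "rot": [0, 0, 0], "hand": -1},
    {"delta_pos": [-0.4, 0.022, -0.7], "rot": [0, 0, 0], "hand": -1},
    {"delta_pos": [-0.4, 0.022, -0.7], "rot": [0, 0, 0], "hand": -1},
    {"delta_pos": [-0.4, 0.022, -0.7], "rot": [0, 0, 0], "hand": -1},
    {"delta_pos": [-0.4, 0.022, -0.7], "rot": [0, 0, 0], "hand": -1},
    {"delta_pos": [-0.4, 0.022, -0.7], "rot": [0, 0, 0], "hand": -1},
  ],
)

```text
time: 11.7
tool_pos: [0.4701, 0.0672, 0.1942]
tcp_rot: [2.984, 0.979, 0.008]
wrist_force: [-0.7, 0.5, 0.7]
width: 1.003
```

```bash
python3 - <<'E'
from workcell import bot
from h import *
print(now(bot))
p=np.load("pen.npy")
for n in("wrist","side"):
    ci=bot.camera_info(n);im=bot.read_camera(n)
    print(n,proj(ci,pen2w(p,[[.11,0,.045],[0,-.01,.058]])).round())
    if n=="side": im=cv2.resize(im[190:340,210:410],None,fx=4,fy=4)
    cv2.imwrite(f"pics/{n}7.png",im[:,:,::-1])
E
```

```text
('t', 11.7, 'pen', array([0.072 , 0.1112]), 'z', np.float64(0.1942), 'a', np.float64(25.3), 'F', array([-0.65,  0.46,  0.65]), 'w', 1.003)
wrist [[330.  82.]
 [466. 133.]]
side [[272. 271.]
 [297. 243.]]
```

View pics/wrist7.png

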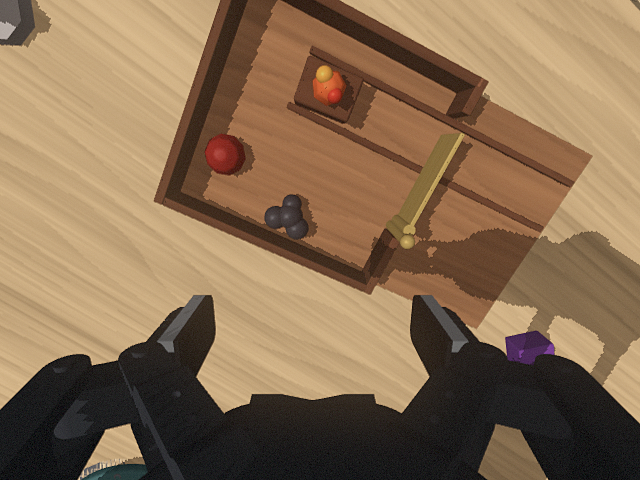

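View pics/side7.png

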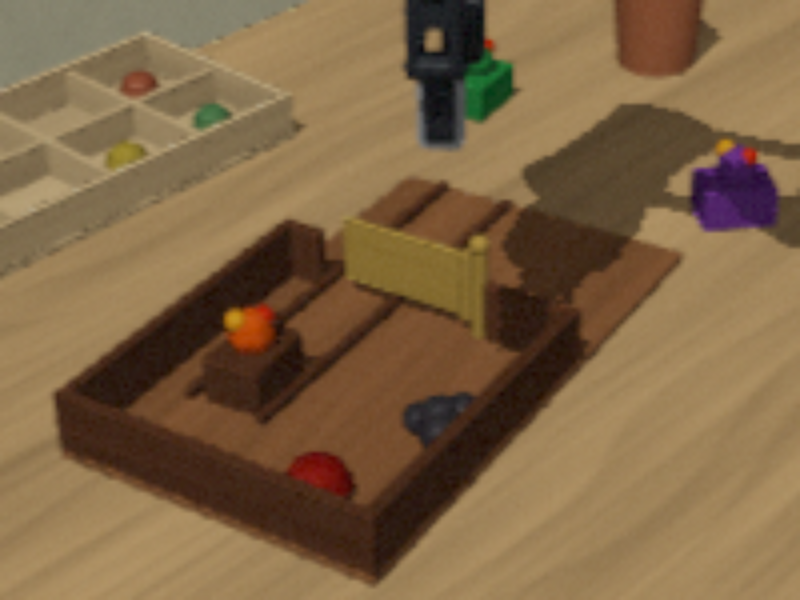

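The stand is upright on the track. The gem at (328,86) is within 4 px of the 110 mm prediction. The flap edge at (462,135) matches the shut position (466,133), the jasper and hematite look unmoved, and the hand is clear. I'm handing in.

```bash
python3 -c "
from workcell import bot
print(bot.finish_job())"
```

```text
the job is handed in; nothing more can be done
None
```

The fire opal is in the pen, upright on the track, and the flap is shut behind it. I handed the job in at about 12 s; no verdict is reported.

**What I did:** with the gripper held open, one finger pushed the flap open and kept it open. The other finger pushed the stand along the track and through the doorway. I then backed off 5 mm, lifted the hand straight up and moved it away.

**Last checks:**
- **Opal:** the stand's middle is about 110 mm past the door line, on the centre line and within the track rails.
- **Flap:** in the wrist picture its free edge lies within about 5 px of the predicted shut position.
- **Other things:** jasper and hematite look where they were. I did not measure the quartz, brush, cup or spare lens again, but the arm did not go near them at low height.
- **Force and contact:** wrist force at the readings during the push was at most about 6.4 N. The hand is clear of everything.

**Not as clean as planned:** the flap slipped off its finger only after the stand was well through the doorway. It then leaned lightly on the stand's left side until the stand was past it. I did not measure the flap angle or the finger contact force; I judged both order steps from the pictures.

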